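# Fit the mouthpiece and hold the purge lever half-way

### The arm

A 6-joint arm with a two-finger parallel gripper is mounted at the origin on a cart in front of the work surface, level with it; the furniture and walls round the work are solid. World frame = base frame: x ahead of the robot, y to its left, z up, the work surface at z = 0. Lengths are in m, angles in rad, forces in N, time in s.
With the tool pointing down it reaches from about 0.35 to 0.85 m from the base axis. Payload 8.1 kg.
Tool frame: the origin (TCP) lies at the very end of the fingers, on their centre line; the grasp point (between the pads) lies 19 mm behind it; z points along the fingers, y is the line along which they close (so a half turn about z gives the same grasp; the last joint's range is limited). The gripper opens to 93 mm and grips with 3 to 60 N. Pads are 15 mm wide; open, the fingers measure 128 mm over their backs; the gripper's body (75 mm by 188 mm) begins 65 mm behind the grasp point.
Start: joints at [-1.199, 0.13, 1.488, -0, 1.523, -0.085], TCP at [0.265, -0.538, 0.219] pointing down, gripper open.
Joint ranges: [-2.96, 2.96], [-0.89, 2.26], [0.02, 2.5], [-1.34, 4.48], [0, 2.73], [-2.66, 2.66]. Speed limits (rad/s): [2.39, 2.39, 2.79, 3.14, 3.14, 3.14].

### API

Orientations are given as a rotation vector (axis times angle).
In Python, from plant import monitor, eyes, ticket gives the robot as it stands.
- The arm moves only by the tool arm_command, never from a script. Its argument "deltas" is a list that holds one entry, the list of rows, each a list of 6 numbers: the shift along the world's x, y, z in cm, then the turn, a rotation vector about the world's x, y, z in degrees. In form: [[[tx, ty, tz, rx, ry, rz], ...]]. A call has 1 to 12 rows; each row shifts and turns the commanded pose from where the row before left it; what a row does not reach is not made up. A row lasts 1/12 s, in which the tool goes at most 41.7 mm and 7.16 degrees, less where a joint would pass 70% of its speed; a pose out of reach is approached as far as the arm can. A call is refused whole if a number of a shift passes 4.17 or a number of a turn 7.16, either way. A call with a gripper value outside its range is refused whole. "gripper" is the opening, from -1 (shut) to 1 (fully open), set as the call begins (left out, the last holds). The fingers move at their own pace and stop on an object; "squeeze" is the grip in N (left out, the last holds). Time passes only in rows, so rows that do not move let the fingers close. It gives the time, the measured TCP pose, the force, the opening and the grip force at its end, in the units of the state.
- monitor.read_state(): the state, without advancing time (a new reading comes with each control period).
- eyes.read_camera(name): name is "scene" or "top" or "wrist"; returns the picture (384x512x3 uint8, blue, green, red); there is no depth.
- eyes.camera_model(name): a dict with "fx", "fy", "cx", "cy" (pixels), "k1" (the pictures are not rectified: a ray, as slopes to the right and down, at radius r is drawn at 1 + k1 r^2 times it, then the intrinsics apply), "rvec" (rotation vector, rad) and "tvec" (3), from world to camera coordinates, as OpenCV has them. Camera axes: x right, y down, z forward; pixel columns grow to the right and rows downward; lengths in m; the calibration is good to about 2 mm. A picture is of the moment at which its call begins: read the wrist's pose just before it. camera_model takes no time and is no camera call; for the wrist camera it gives the pose at the moment of the call.
- ticket.close_job(): hands the job in; it is judged then, once.
The state is a dict: "t": time; "q": joint angles; "dq": joint speeds; "joint_torque": joint torques, N m; "tool_pos": TCP position; "orientation": TCP orientation; "force": force on the tool from outside, world axes, zero at the start; "wrist_torque": the same for the moment, N m; "opening": finger opening in m; "gripper_force": force on a finger pad.
Only numpy, scipy, OpenCV 4.12 (cv2) and the standard library are available. Lean on these libraries where they do the work, as an engineer would, in place of code of your own. Each camera call takes 0.05 s, during which the arm holds its last target. There are 200 camera calls.

### The job

Get the breath analyser ready for the next patient: push the wide mouthpiece upright, ringed end up, onto the metal port until it sits fully home, and let go of it. Then press the analyser's spring lever down with the fingers to half of its travel, so that its pointer stands between the two ribs of the gauge, and finish while still holding it there; never press it all the way down, and leave the narrow mouthpiece standing where it is.

Things in the scene. Friction and masses are not known exactly. Their poses are not given: they have to be found in the camera images.
- analyser: the fixed white breath analyser, 140 mm deep (x), 214 mm wide (y); origin at the middle of its underside on the worktop; x points to its back, y to its left. Left part (y 0 to +105 mm): a block 58 mm high with the port on top at x +22, y +58 mm. Right part: a deck 12 mm high over which the spring lever lies along x, at y = -45 mm; the gauge stands right of the lever's tip
- port_seat (a point): centre of the round seat (38 mm across, 62 mm above the worktop) round the foot of the port; the port is an upright metal spigot 22 mm in diameter that stands 26 mm above this point, its top 4 mm tapered to 15 mm diameter; z up
- wide_mouthpiece: loose rigid white tube, open at both ends, 31 mm outer, 24.6 mm inner diameter, 60 mm tall, with a thin raised ring (34 mm across) 4 to 8 mm below its upper end, about 30 g; stands upright on the worktop; origin at the centre of its lower end, z to the ringed upper end. Goes over the port with 1.3 mm clearance all round; fully home when its lower end rests on the seat
- narrow_mouthpiece: the narrow mouthpiece: the same kind of tube, 22 mm outer and 16 mm inner diameter, 60 mm tall, does not fit the port; origin at the centre of its lower end, z to its upper end. To be left alone
- purge_lever (a joint): angle of the spring lever: 0 at rest (level, up), grows downward, 0.40 rad fully down, half-way 0.20. Its pivot pin lies along the analyser's y at x = +50 mm, 50 mm above the worktop; the lever reaches forward 90 mm from it. It springs back up when let go: pressed 70 mm from the pin it takes about 2 N to start, 6 N half-way, 10.5 N at the bottom
- lever_pad (a point): middle of the upper face of the lever's grey pad (44 mm along the lever, 42 wide, 6 thick), 70 mm in front of the pin, 53 mm above the worktop at rest, about 39 mm half-way; moves with the lever; at rest its axes are the analyser's. No wall within 32 mm to either side of it
- gauge (a point): the middle of the gap between the two black horizontal ribs on the front of the gauge, a white upright plate 16 mm wide (y), reaching 52 mm above the worktop; rib centres are 41.5 and 25 mm above the worktop, this point 33 mm. The lever's thin steel pointer is level with this point at 0.20 rad
Mind the look-alikes: they are no part of the job. Leave any turquoise or yellow look-alike of the wide_mouthpiece alone.

How it is judged:
By the outcome, as a careful person would: the job done as asked, in the order asked, and still so for the second after the job is handed in, while the arm keeps its last pose, push and grip.
It also fails if it takes over 56 s, if anything falls off the work surface, if the arm or the gripper's body presses on something with over 40 N, if the wrist force passes 120 N, or if a joint passes its speed limit or range.

## Working session

There is one attempt and no reset: what is moved stays moved. The work goes in short steps, Python scripts to look and compute and a tool call to move; the robot and the scene stay as the last step left them, time stands still between calls to the robot, and variables do not carry over. Pictures are saved under pics/ and viewed, at most 10 in all, crops included, and the job is handed in when it is done.

Besides the shell and the picture viewer there is one more tool, called after "Emit:" as name(argument=value, ...), one argument or row to a line, values as JSON. arm_command: Moves the arm, as the interface text tells. Its arguments: {"type":"object","properties":{"deltas":{"type":"array"},"gripper":{"type":"number"},"squeeze":{"type":"number"}},"required":["deltas"]}

```bash
mkdir -p pics; ls
cat > h.py <<'E'
import numpy as np, cv2
from plant import monitor, eyes, ticket
def cam(n):
    m=eyes.camera_model(n); R=cv2.Rodrigues(np.array(m["rvec"],float))[0]; return m,R,np.array(m["tvec"],float)
def ray(m,R,t,u,v):
    d=np.array([(u-m["cx"])/m["fx"],(v-m["cy"])/m["fy"]]); p=d.copy()
    for _ in range(20): p=d/(1+m["k1"]*(p@p))
    w=R.T@np.array([p[0],p[1],1]); return -R.T@t, w/np.linalg.norm(w)
def onz(c,u,v,z):
    o,w=ray(*c,u,v); return o+w*(z-o[2])/w[2]
def proj(c,P):
    m,R,t=c; q=R@np.array(P,float)+t; x,y=q[0]/q[2],q[1]/q[2]; s=1+m["k1"]*(x*x+y*y)
    return np.array([m["fx"]*x*s+m["cx"],m["fy"]*y*s+m["cy"]])
def tri(rs):
    A=np.zeros((3,3));b=np.zeros(3)
    for o,w in rs:
        M=np.eye(3)-np.outer(w,w);A+=M;b+=M@o
    p=np.linalg.solve(A,b); return p,[np.linalg.norm((np.eye(3)-np.outer(w,w))@(p-o)) for o,w in rs]
E
python3 - <<'E'
from h import *
for n in("scene","top","wrist"):
    c=cam(n); im=eyes.read_camera(n); cv2.imwrite(f"pics/{n}0.png",im); print(n,c[0], -c[1].T@c[2])
a=cv2.imread("pics/scene0.png");b=cv2.imread("pics/top0.png");
cv2.imwrite("pics/a.png",cv2.resize(a,(800,600),interpolation=cv2.INTER_CUBIC));cv2.imwrite("pics/b.png",cv2.resize(b,(800,600),interpolation=cv2.INTER_CUBIC))
print(monitor.read_state())
E
```

```text
pics
scene {'fx': 375.3204730734661, 'fy': 375.3204730734661, 'cx': 254.15515079914272, 'cy': 184.9798611383864, 'k1': -0.011651065257372074, 'rvec': array([ 1.86831763, -0.8525682 ,  0.51771004]), 'tvec': array([-0.36614581,  0.24414098,  0.56034207])} [-0.0528142  -0.54557349  0.45520439]
top {'fx': 470.7223429783419, 'fy': 470.7223429783419, 'cx': 260.5535827260425, 'cy': 186.46511578008105, 'k1': -0.07430339700835939, 'rvec': array([ 2.14243429, -2.13605434,  0.12138199]), 'tvec': array([0.01658376, 0.53487581, 1.28298173])} [ 0.35443518 -0.01346395  1.34409959]
wrist {'fx': 322.7011194989692, 'fy': 322.7011194989692, 'cx': 258.4085186235548, 'cy': 195.12898624220983, 'k1': -0.07520057005558015, 'rvec': array([-2.46319771,  1.53310355,  0.21552431]), 'tvec': array([-0.59876487, -0.03235074,  0.39279789])} [ 0.33253487 -0.50478224  0.3853201 ]
{'t': 0.15, 'q': array([-1.19941306e+00,  1.30979492e-01,  1.48900806e+00, -1.43185576e-05,
        1.52295666e+00, -8.54008566e-02]), 'dq': array([-0.0010741 , -0.00295409, -0.0026912 ,  0.00034393,  0.00028664,
        0.00172591]), 'joint_torque': array([ 3.47898313e-04, -5.60473180e+01, -4.92335844e+01,  7.69063574e-02,
        3.04534973e-02, -9.33142451e-05]), 'tool_pos': array([ 0.264503  , -0.53809227,  0.21784487]), 'orientation': array([-3.05870957e+00, -7.10991767e-01,  3.24636382e-04]), 'force': array([0.0604857 , 0.0863901 , 0.18847601]), 'wrist_torque': array([0.05227829, 0.04752505, 0.05226309]), 'gripper_force': 0.0, 'opening': 0.09261795976341206}
```

View pics/a.png

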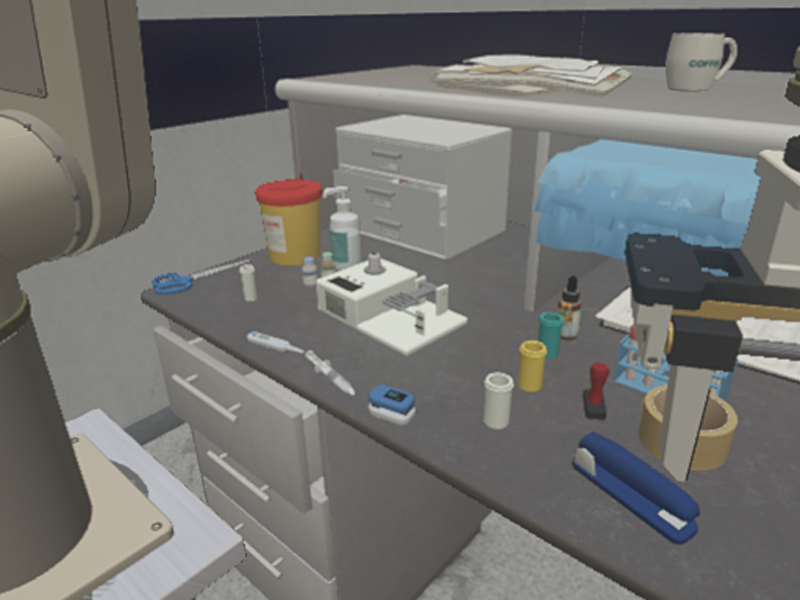

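View pics/b.png

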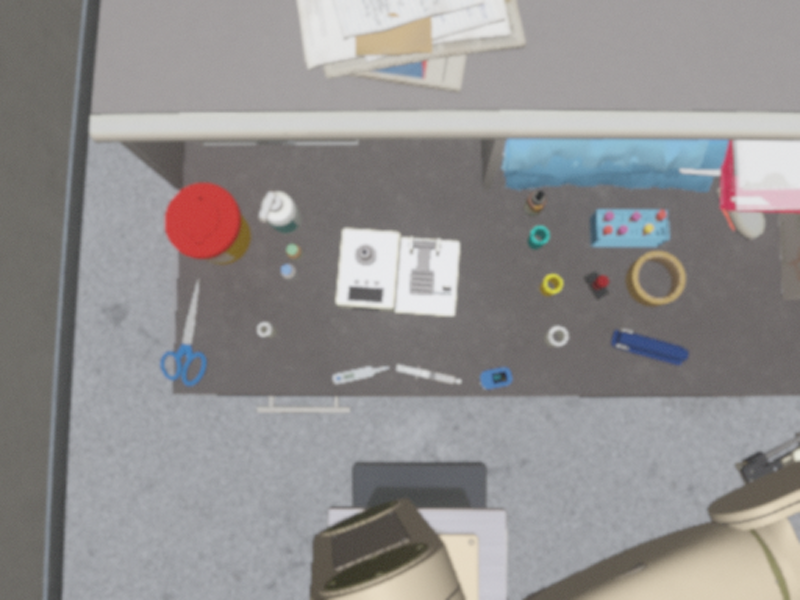

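Candidates for the mouthpiece, in 800x600 pixels:
- White ringed tube: scene (498,400), top (558,336).
- Yellow tube: scene (532,365).
- Turquoise tube: scene (550,335).
- Thin white tube: scene (248,283), top (264,329).

The first fits, being white, wide and ringed at the top. The yellow and turquoise tubes are the look-alikes, and the thin white one is the narrow mouthpiece. The analyser is at top (398,272), with its port at (366,254) and its lever at (424,268). Next I'll confirm with a crop and measure.

Run:
```python
from h import *
a=cv2.imread("pics/scene0.png");b=cv2.imread("pics/top0.png")
A=cv2.resize(a[225:285,290:370],(400,300),interpolation=cv2.INTER_CUBIC)
B=cv2.resize(b[140:230,205:385],(800,400),interpolation=cv2.INTER_CUBIC)
C=cv2.resize(a[150:230,195:305],(400,300),interpolation=cv2.INTER_CUBIC)
o=np.zeros((600,800,3),np.uint8);o[:300,:400]=A;o[:300,400:]=C;o[300:]=cv2.resize(B,(800,300)) ;cv2.imwrite("pics/c.png",o)
ct,cs=cam("top"),cam("scene")
# white blobs in top
g=cv2.cvtColor(b,cv2.COLOR_BGR2HSV); m=((g[...,2]>150)&(g[...,1]<45)).astype(np.uint8)
n,l,s,c=cv2.connectedComponentsWithStats(m)
for i in range(1,n):
    x,y,w,h,ar=s[i]
    if 15<ar<4000 and 90<y<250 and 110<x<420: print("top",s[i],c[i].round(1),onz(ct,x+(w-1)/2,y+(h-1)/2,.06).round(4))
m2=m*0; gs=cv2.cvtColor(a,cv2.COLOR_BGR2HSV); m2=((gs[...,2]>140)&(gs[...,1]<50)).astype(np.uint8)
n,l,s,c=cv2.connectedComponentsWithStats(m2)
for i in range(1,n):
    x,y,w,h,ar=s[i]
    if 60<ar<6000 and 150<y<290 and 140<x<400: print("scene",s[i],c[i].round(1))
```

```text
top [190  91  39   2  45] [208.5  91.1] [0.8049 0.166  0.06  ]
top [165 122  24  22 414] [176.9 132.9] [0.685  0.2555 0.06  ]
top [411 143   8   8  22] [415.1 145.9] [ 0.6448 -0.4114  0.06  ]
top [ 214  145   81   58 3754] [255.2 173.5] [0.5678 0.0359 0.06  ]
top [183 156   8   7  23] [186.7 159.4] [0.6088 0.2249 0.06  ]
top [180 169   9   9  32] [184.7 174.2] [0.5692 0.2308 0.06  ]
top [117 181  10  39 174] [122.  203.5] [0.4931 0.4043 0.06  ]
top [164 206  10  10  76] [168.7 210.4] [0.4644 0.2711 0.06  ]
top [350 208  14  14 117] [356.6 214.6] [ 0.4548 -0.2446  0.06  ]
top [253 233  42  13 214] [272.9 239.1] [ 0.3878 -0.0182  0.06  ]
top [213 234  36  12 223] [228.3 239. ] [0.3859 0.0987 0.06  ]
scene [153 169  10  23 156] [158.3 179.4]
scene [381 184  25  28 382] [395.7 199.2]
scene [158 212  36  14 194] [174.1 218.5]
scene [196 224  18  16 120] [204.2 232.2]
scene [213 239  14  14  88] [219.5 245.8]
scene [310 238  19  36 501] [318.5 254.9]
scene [236 259  30  12 149] [250.3 264.7]
```

View pics/c.png

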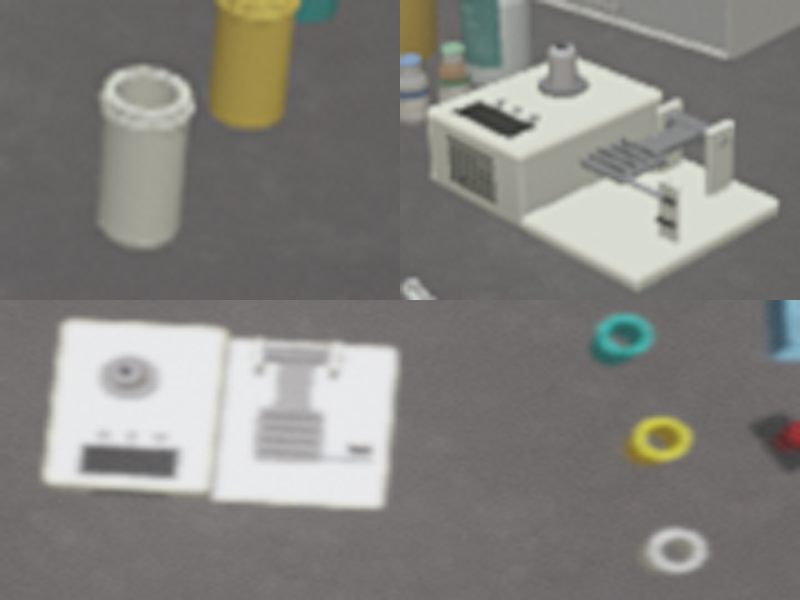

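The crop confirms it: the white tube with a raised ring and open top (top view about (356.5,214.5), scene rim centre about (319,243)) is the target. It stands upright, ringed end up.

Run:
```python
from h import *
ct,cs=cam("top"),cam("scene")
print("tube rim",tri([ray(*ct,356.5,214.5),ray(*cs,319.0,243.2)]))
print("port tip",tri([ray(*ct,233.6,161.3),ray(*cs,239.3,162)]))
print("seat",onz(ct,234,163.1,.062))
for u,v,z in[(252.9,199.8,.012),(291.2,201.9,.012),(294.3,154,.012),(218.7,146.5,.058),(255.6,148.5,.058)]: print(onz(ct,u,v,z).round(4))
# tube bottom check in scene
print("tube base scene", onz(cs,318.5,270.5,0))
print(np.degrees(cv2.Rodrigues(monitor.read_state()["orientation"])[0]).round(1))
```

```text
tube rim (array([ 0.45552981, -0.24564394,  0.05860969]), [np.float64(0.0010274554080700702), np.float64(0.0010274554080700765)])
port tip (array([0.59680206, 0.08991662, 0.09041138]), [np.float64(0.0006829119141809131), np.float64(0.0006829119141809161)])
seat [0.59670024 0.09155888 0.062     ]
[0.4999 0.0404 0.012 ]
[ 0.4941 -0.0685  0.012 ]
[ 0.6329 -0.0781  0.012 ]
[0.6448 0.1354 0.058 ]
[0.6389 0.032  0.058 ]
tube base scene [ 0.45359116 -0.25102742  0.        ]
[[ 51.4  25.3  -0. ]
 [ 25.3 -51.4   0.1]
 [  0.   -0.1 -57.3]]
```

Emit:
arm_command(
  deltas=[
    [[1.36,2.92,-0.6,0,0,-2.9],[1.36,2.92,-0.6,0,0,-2.9],[1.36,2.92,-0.6,0,0,-2.9],[1.36,2.92,-0.6,0,0,-2.9],[1.36,2.92,-0.6,0,0,-2.9],[1.36,2.92,-0.6,0,0,-2.9],[1.36,2.92,-0.6,0,0,-2.9],[1.36,2.92,-0.6,0,0,-2.9],[1.36,2.92,-0.6,0,0,-2.9],[1.36,2.92,-0.6,0,0,-2.9],[0,0,0,0,0,0],[0,0,0,0,0,0]],
  ],
  gripper=1,
  squeeze=15,
)

```text
t: 1.15
tool_pos: [0.4008, -0.245, 0.1581]
orientation: [-3.14, 0.072, 0.001]
force: [-0.9, 0.6, 0.8]
opening: 0.0931
gripper_force: 0.0
```

```bash
cat >> h.py <<'E'
def blobs(im,lo=150,sat=45,amin=150):
    g=cv2.cvtColor(im,cv2.COLOR_BGR2HSV); m=((g[...,2]>lo)&(g[...,1]<sat)).astype(np.uint8)
    return m,cv2.connectedComponentsWithStats(m)
E
python3 - <<'E'
from h import *
s=monitor.read_state(); c=cam("wrist"); im=eyes.read_camera("wrist"); cv2.imwrite("pics/w1.png",im)
print(s["tool_pos"],s["q"].round(2),np.round(cv2.Rodrigues(s["orientation"])[0],3)[:,1]); print(c[0]["rvec"],c[0]["tvec"])
print("proj rim",proj(c,[.4555,-.2456,.06]),"base",proj(c,[.4555,-.2456,0]))
E
```

```text
[ 0.40083398 -0.24498017  0.15807656] [-0.66 -0.19  1.91 -0.    1.42  0.96] [-0.046 -0.999 -0.001]
[-2.02907388  2.12287682  0.29716638] [-0.22608799  0.37974594  0.44673026]
proj rim [256.58563971 130.87109723] base [256.99864024 125.9898628 ]
```

View pics/w1.png

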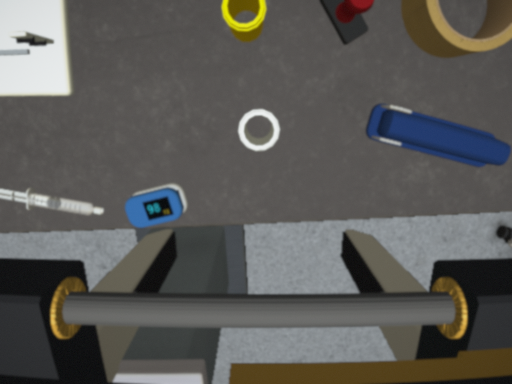

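The wrist view shows the white ring's centre near (258.5,130), close to the predicted (256.6,130.9). Yellow is at (245,12), and the stapler and oximeter are clear of the finger paths.

Run:
```python
from h import *
im=cv2.imread("pics/w1.png"); c=cam("wrist")
m,(n,l,s,ce)=blobs(im,150)
i=l[130,240]; 
i=[k for k in range(1,n) if abs(ce[k][0]-258)<15 and abs(ce[k][1]-130)<15 and s[k][4]>100]
for k in i:
    cn=max(cv2.findContours((l==k).astype(np.uint8),cv2.RETR_EXTERNAL,cv2.CHAIN_APPROX_NONE)[0],key=len)
    e=cv2.fitEllipse(cn); print(s[k],e); u,v=e[0]
    ct,cs=cam("top"),cam("scene")
    print(onz(c,u,v,.06),onz(c,u,v,.054)); print(tri([ray(*c,u,v),ray(*ct,356.5,214.5),ray(*cs,319,243.2)]))
```

```text
[238 109  42  42 731] ((258.4877624511719, 129.47206115722656), (40.87565994262695, 41.380348205566406), 5.03261137008667)
[ 0.45637747 -0.24857255  0.06      ] [ 0.45592694 -0.24854936  0.054     ]
(array([ 0.45572648, -0.24666817,  0.05850217]), [np.float64(0.001972911061180504), np.float64(0.0019749144695593883), np.float64(0.0005155259577322766)])
```

Emit:
arm_command(
  deltas=[
    [[2.8,-0.12,0,0,0,0],[2.7,-0.12,0,0,0,0],[0,0,-2.5,0,0,0],[0,0,-3,0,0,0],[0,0,-3,0,0,0],[0,0,-3,0,0,0],[0,0,-2.4,0,0,0],[0,0,0,0,0,0],[0,0,0,0,0,0]],
  ],
)

```text
t: 1.95
tool_pos: [0.4541, -0.2494, 0.0187]
orientation: [-3.139, 0.079, 0.005]
force: [0.2, 0.5, -1.1]
opening: 0.0931
gripper_force: 0.0
```

Emit:
arm_command(
  deltas=[
    [[0,0,0,0,0,0],[0,0,0,0,0,0],[0,0,0,0,0,0],[0,0,0,0,0,0],[0,0,0,0,0,0],[0,0,0,0,0,0],[0,0,0,0,0,0],[0,0,0,0,0,0]],
  ],
  gripper=-1,
  squeeze=15,
)

```text
t: 2.62
tool_pos: [0.4557, -0.2488, 0.0197]
orientation: [3.141, -0.077, 0.0]
force: [0.1, -0.4, -0.1]
opening: 0.0438
gripper_force: 0.0
```

Emit:
arm_command(
  deltas=[
    [[0,0,-0.5,0,0,0],[0,0,0,0,0,0],[0,0,0,0,0,0],[0,0,0,0,0,0],[0,0,0,0,0,0],[0,0,0,0,0,0],[0,0,0,0,0,0],[0,0,0,0,0,0]],
  ],
)

```text
t: 3.28
tool_pos: [0.4556, -0.2488, 0.0146]
orientation: [-3.141, 0.078, 0.0]
force: [-0.5, -0.0, -0.1]
opening: 0.0345
gripper_force: 15.0
```

The opening stopped at 34.5 mm, so the pads are on the ring (34 mm) rather than the 31 mm body. I'll regrasp lower.

Emit:
arm_command(
  deltas=[
    [[0,0,0,0,0,0],[0,0,0,0,0,0],[0,0,-0.5,0,0,0],[0,0,-0.4,0,0,0],[0,0,0,0,0,0],[0,0,0,0,0,0]],
  ],
  gripper=0,
)

```text
t: 3.78
tool_pos: [0.4552, -0.2485, 0.005]
orientation: [-3.14, 0.077, 0.002]
force: [0.0, -0.6, 0.0]
opening: 0.0463
gripper_force: 0.0
```

Emit:
arm_command(
  deltas=[
    [[0,0,0,0,0,0],[0,0,0,0,0,0],[0,0,0,0,0,0],[0,0,0,0,0,0],[0,0,0,0,0,0],[0,0,0,0,0,0]],
  ],
  gripper=-1,
)

```text
t: 4.28
tool_pos: [0.4557, -0.2489, 0.0058]
orientation: [3.141, -0.077, 0.0]
force: [0.1, 0.3, 0.4]
opening: 0.0347
gripper_force: 15.0
```

Run:
```python
from h import *
a=eyes.read_camera("scene"); w=eyes.read_camera("wrist")
o=np.zeros((600,800,3),np.uint8); o[:,:450]=cv2.resize(a[195:295,285:360],(450,600),interpolation=cv2.INTER_CUBIC)
o[:,450:]=cv2.resize(w[180:380,200:317],(350,600),interpolation=cv2.INTER_CUBIC); cv2.imwrite("pics/d.png",o)
```

```text
(no output)
```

View pics/d.png

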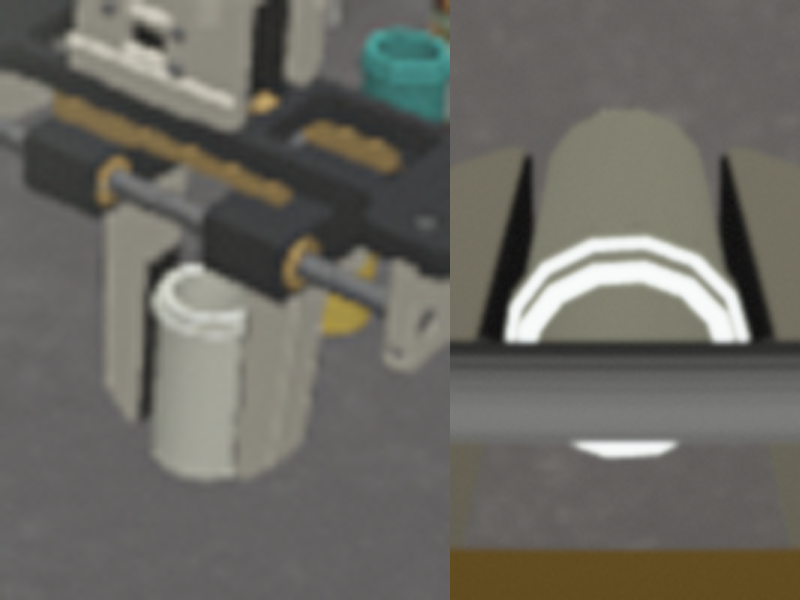

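The tube is upright between the long black pads, held on its ring. Wrist crop: ring top at (625,240), with even gaps on both sides. Now I'll lift and carry it towards the port.

Emit:
arm_command(
  deltas=[
    [[0,0,1.5,0,0,0],[0,0,3,0,0,0],[0,0,3,0,0,0],[0,0,3,0,0,0],[0,0,3,0,0,0],[0,0,0,0,0,0]],
  ],
  squeeze=25,
)

```text
t: 4.88
tool_pos: [0.459, -0.2511, 0.1479]
orientation: [3.135, -0.077, 0.014]
force: [0.8, -1.0, 0.8]
opening: 0.0346
gripper_force: 25.0
```

Emit:
arm_command(
  deltas=[
    [[0.7,2.8,0,0,0,0],[0.7,2.8,0,0,0,0],[0.7,2.8,0,0,0,0],[0.7,2.8,0,0,0,0],[0.7,2.8,0,0,0,0],[0.7,2.8,0,0,0,0],[0.7,2.8,0,0,0,0],[0.7,2.8,0,0,0,0],[0.7,2.8,0,0,0,0],[0.7,2.8,0,0,0,0],[0.5,2.8,0,0,0,0],[0,2.8,0,0,0,0]],
  ],
)

```text
t: 5.88
tool_pos: [0.531, 0.0885, 0.1402]
orientation: [3.141, -0.078, 0.0]
force: [1.4, -1.0, 0.3]
opening: 0.0343
gripper_force: 25.0
```

Emit:
arm_command(
  deltas=[
    [[0,0,0,0,0,0],[0,0,0,0,0,0],[0,0,0,0,0,0]],
  ],
)

```text
t: 6.13
tool_pos: [0.5304, 0.0868, 0.1402]
orientation: [3.14, -0.076, -0.001]
force: [0.3, -0.0, -0.5]
opening: 0.0348
gripper_force: 25.0
```

Run:
```python
from h import *
s=monitor.read_state(); c=cam("wrist"); im=eyes.read_camera("wrist"); np.save("pics/c2.npy",np.r_[c[0]["rvec"],c[0]["tvec"]]); cv2.imwrite("pics/w2.png",im)
print(s["tool_pos"],s["opening"]); print("tip",proj(c,[.5968,.0899,.088]),"seat",proj(c,[.5968,.0899,.062]),"pad",proj(c,[.5712,-.0155,.053]))
a=eyes.read_camera("scene"); cv2.imwrite("pics/s2.png",a); print(proj(cam("scene"),s["tool_pos"]))
cv2.imwrite("pics/w2b.png",cv2.resize(im,(800,600),interpolation=cv2.INTER_CUBIC))
```

```text
[0.53037932 0.08682877 0.14016028] 0.034751270694578645
tip [249.33827386 118.97156813] seat [250.29951627 117.41176505] pad [384.67741223 144.11985188]
[220.36079317 151.20289   ]
```

View pics/w2b.png

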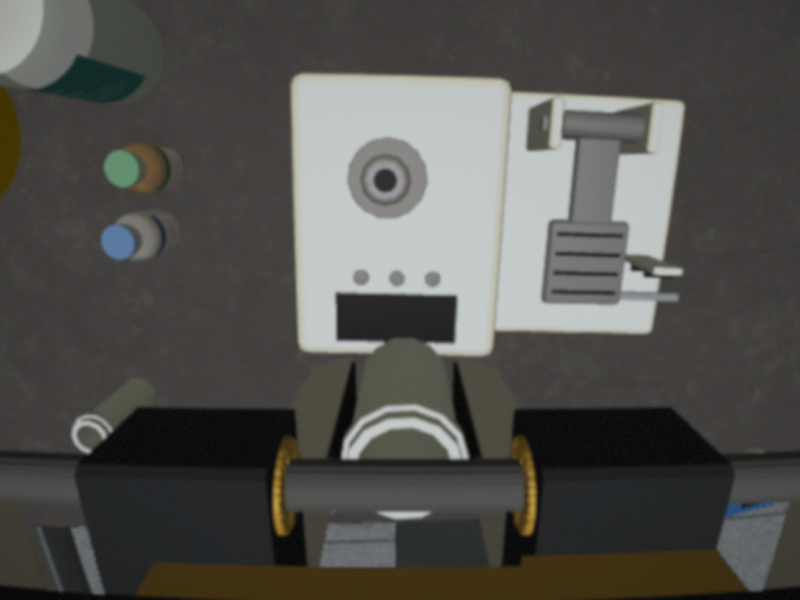

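The port hole is near (384,180) and its seat ring near (387,178) in 800-px coordinates. The held tube's ring is at about (404,455). The lever pad is at (585,262), and the gauge and pointer are at (660,270) and (650,296). I'll measure these precisely and check the wrist camera's bias against the held ring.

Run:
```python
from h import *
im=cv2.imread("pics/w2.png"); c=cam("wrist"); g=cv2.cvtColor(im,cv2.COLOR_BGR2GRAY)
s=monitor.read_state(); p=s["tool_pos"]
# seat: dark-vs-white in roi
roi=g[80:145,215:280]; m=(roi<175).astype(np.uint8)
n,l,st,ce=cv2.connectedComponentsWithStats(m); k=1+np.argmax(st[1:,4]); cn=max(cv2.findContours((l==k).astype(np.uint8),cv2.RETR_EXTERNAL,cv2.CHAIN_APPROX_NONE)[0],key=len)
e=cv2.fitEllipse(cn); su,sv=e[0][0]+215,e[0][1]+80; print("seat px",su,sv,e[1],onz(c,su,sv,.062))
m=(roi<80).astype(np.uint8); n,l,st,ce=cv2.connectedComponentsWithStats(m); k=1+np.argmax(st[1:,4]); hu,hv=ce[k]+[215,80]; print("hole",hu,hv,st[k],onz(c,hu,hv,.088))
ct,cs=cam("top"),cam("scene")
print(tri([ray(*c,hu,hv),ray(*ct,233.6,161.3),ray(*cs,239.3,162)]))
# held ring edges
for v in(285,290):
    r=np.where(g[v,190:330]>170)[0]+190; print(v,r.min(),r.max())
for z in(.0485,.0445,.0545): print(z,[proj(c,p+[0,dy,z]).round(1) for dy in(-.017,0,.017)])
print("bottom front px",proj(c,p+[.0155,0,-.0055]), "measured ~(257.8,215.9)")
# white outline of analyser corners
m2=((g>175)).astype(np.uint8); m2[230:]=0
n,l,st,ce=cv2.connectedComponentsWithStats(m2)
for k in range(1,n):
    if st[k,4]>1500:
        cn=max(cv2.findContours((l==k).astype(np.uint8),cv2.RETR_EXTERNAL,cv2.CHAIN_APPROX_NONE)[0],key=len); print(st[k],cv2.approxPolyDP(cn,5,True)[:,0].tolist())
```

```text
seat px 247.51513671875 113.35876083374023 (50.74814224243164, 51.80865478515625) [0.60004179 0.09100646 0.062     ]
hole 246.06382978723406 115.06382978723404 [ 25  29  13  13 141] [0.59963745 0.0911337  0.088     ]
(array([0.59826509, 0.09075072, 0.08938301]), [np.float64(0.0014511848970145689), np.float64(0.0017533331688714183), np.float64(0.0004805787873561838)])
285 221 296
290 220 297
0.0485 [array([299.2, 289. ]), array([258.9, 290.9]), array([218.8, 292.5])]
0.0445 [array([298.1, 283.9]), array([258.9, 285.8]), array([219.9, 287.4])]
0.0545 [array([301. , 297.1]), array([259., 299.]), array([217.1, 300.7])]
bottom front px [257.48215644 214.12750198] measured ~(257.8,215.9)
[  188    49   137   178 17619] [[190, 50], [193, 221], [241, 220], [214, 218], [215, 185], [293, 189], [292, 219], [279, 224], [310, 225], [323, 54]]
[ 317   60  102  152 5976] [[329, 60], [317, 209], [414, 211], [418, 193], [345, 192], [349, 143], [361, 139], [366, 91], [357, 88], [359, 70], [412, 65], [356, 63], [356, 95], [337, 97], [336, 71], [351, 61]]
[ 392   66   45   99 2539] [[434, 66], [419, 67], [418, 99], [397, 100], [392, 139], [403, 143], [402, 161], [423, 162]]
```

Emit:
arm_command(
  deltas=[
    [[1.8,0.1,0,0,0,0],[1.8,0.1,0,0,0,0],[1.8,0.1,0,0,0,0],[1.6,0.1,0,0,0,0],[0,0,-1.5,0,0,0],[0,0,-1.5,0,0,0],[0,0,-0.7,0,0,0],[0,0,0,0,0,0],[0,0,0,0,0,0],[0,0,0,0,0,0]],
  ],
)

```text
t: 7.07
tool_pos: [0.6011, 0.0907, 0.1046]
orientation: [-3.141, 0.078, -0.002]
force: [-1.0, -0.1, -0.5]
opening: 0.0343
gripper_force: 25.0
```

Run:
```python
from h import *
print(monitor.read_state()["tool_pos"])
a=eyes.read_camera("scene"); cv2.imwrite("pics/s3.png",a)
cv2.imwrite("pics/s3c.png",cv2.resize(a[110:230,180:310],(650,600),interpolation=cv2.INTER_CUBIC))
```

```text
[0.60108216 0.09071335 0.10458245]
```

View pics/s3c.png

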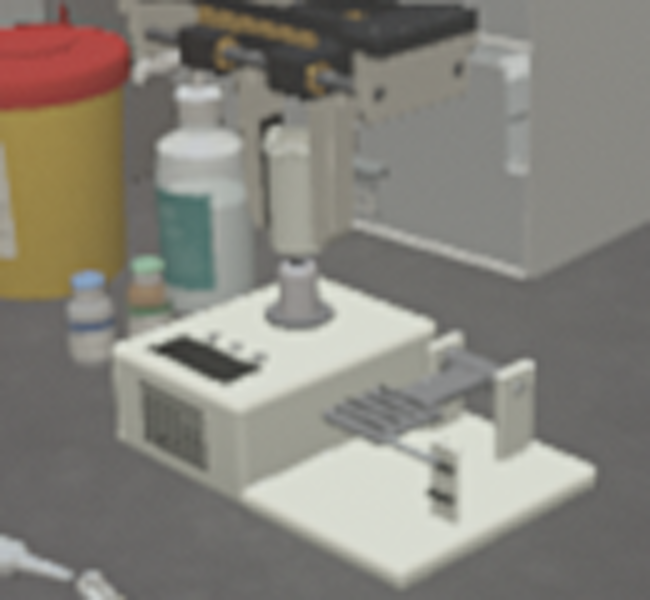

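The tube hangs straight above the port, with its bottom centre at about (297,250) and the port tip at (299,265). Now I'll insert slowly.

Emit:
arm_command(
  deltas=[
    [[0,0,-0.5,0,0,0],[0,0,-0.5,0,0,0],[0,0,-0.5,0,0,0],[0,0,-0.4,0,0,0],[0,0,0,0,0,0],[0,0,0,0,0,0]],
  ],
)

```text
t: 7.62
tool_pos: [0.6002, 0.0912, 0.084]
orientation: [3.141, -0.077, -0.002]
force: [-0.0, -0.2, -0.5]
opening: 0.0346
gripper_force: 25.0
```

Emit:
arm_command(
  deltas=[
    [[0,0,-0.4,0,0,0],[0,0,-0.4,0,0,0],[0,0,-0.3,0,0,0],[0,0,-0.2,0,0,0],[0,0,-0.2,0,0,0],[0,0,0,0,0,0],[0,0,0,0,0,0]],
  ],
)

```text
t: 8.2
tool_pos: [0.6006, 0.0911, 0.0695]
orientation: [3.141, -0.078, -0.0]
force: [0.2, -0.8, -0.1]
opening: 0.0346
gripper_force: 25.0
```

Emit:
arm_command(
  deltas=[
    [[0,0,-0.1,0,0,0],[0,0,-0.1,0,0,0],[0,0,-0.1,0,0,0],[0,0,0,0,0,0],[0,0,0,0,0,0]],
  ],
)

```text
t: 8.62
tool_pos: [0.6009, 0.0912, 0.0677]
orientation: [-3.141, 0.077, -0.001]
force: [-3.2, 0.3, 7.5]
opening: 0.0344
gripper_force: 25.0
```

Contact came at TCP 67.7 mm with 7.5 N, the height expected for fully home. I'll release, retract and verify.

Emit:
arm_command(
  deltas=[
    [[0,0,0.2,0,0,0],[0,0,0,0,0,0],[0,0,0,0,0,0],[0,0,0,0,0,0],[0,0,0,0,0,0],[0,0,0,0,0,0]],
  ],
  gripper=0.4,
)

```text
t: 9.12
tool_pos: [0.6006, 0.0911, 0.0685]
orientation: [-3.141, 0.078, 0.0]
force: [-0.2, 0.1, -0.4]
opening: 0.0643
gripper_force: 0.0
```

Emit:
arm_command(
  deltas=[
    [[0,0,1.5,0,0,0],[0,0,2.5,0,0,0],[0,0,2.5,0,0,0],[0,0,2.5,0,0,0],[-1.5,-1,0.5,0,0,0],[-3,-2,0,0,0,0],[-3,-2,0,0,0,0],[-1,-1,0,0,0,0],[0,0,0,0,0,0],[0,0,0,0,0,0],[0,0,0,0,0,0]],
  ],
  gripper=-1,
)

```text
t: 10.03
tool_pos: [0.5165, 0.0315, 0.164]
orientation: [-3.14, 0.078, -0.002]
force: [-0.3, 1.2, -0.9]
opening: 0.0009
gripper_force: 0.0
```

Run:
```python
from h import *
s=monitor.read_state(); c=cam("wrist"); im=eyes.read_camera("wrist"); cv2.imwrite("pics/w4.png",im)
a=eyes.read_camera("scene"); cv2.imwrite("pics/s4.png",a)
o=np.zeros((600,800,3),np.uint8); o[:,:480]=cv2.resize(im[20:320,200:440],(480,600),interpolation=cv2.INTER_CUBIC); o[:400,480:]=cv2.resize(a[130:230,200:280],(320,400),interpolation=cv2.INTER_CUBIC); cv2.imwrite("pics/e.png",o)
print(s["tool_pos"]); cs=cam("scene")
for x in(-.0155,.0155): print(proj(cs,[.6,.091+x,.122]),proj(cs,[.6,.091+x,.062]))
```

```text
[0.51647375 0.03145648 0.16403204]
[243.59002076 151.49243589] [244.23255522 173.06907621]
[234.86309025 148.86945928] [235.71730221 170.108985  ]
```

View pics/e.png

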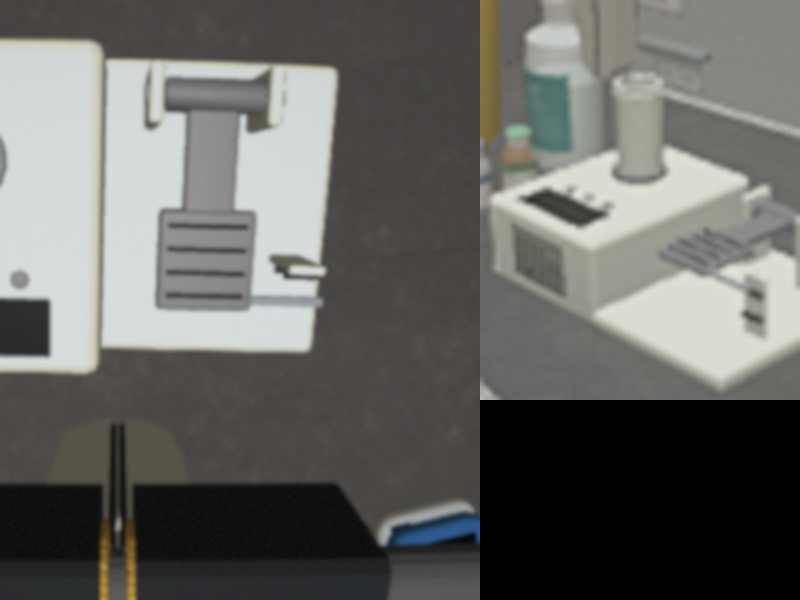

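The mouthpiece stands upright with its base on the seat ring (scene crop (640,175)). In the wrist crop the lever pad spans (156–256, 208–310) with its centre at (206,259), and the pointer runs at (285,300) to the gauge at (297,267). The 188 mm gripper body would come close to the tube, so I'll turn the gripper 90° to lie along x.

Run:
```python
from h import *
c=cam("wrist"); s=monitor.read_state(); print(s["q"].round(2))
P=onz(c,302.9,149.5,.053); print("pad",P)
port=np.array([.600,.0911]); d=P[:2]-port; psi=np.arctan2(d[1],d[0])-np.arctan2(-103,-42); print("len",np.hypot(*d),np.hypot(42,103),"yaw",np.degrees(psi))
for u,v in[(200+52,20+172),(200+156,20+176)]: print("deck front",onz(c,u,v,.012))
R=lambda a:np.array([[np.cos(a),-np.sin(a)],[np.sin(a),np.cos(a)]])
org=port-R(psi)@[.022,.058]; print("pad pred from port",org+R(psi)@[-.020,-.045], "press half",org+R(psi)@[-.0192,-.045],"pin",org+R(psi)@[.05,-.045])
a=cv2.imread("pics/s4.png"); im=cv2.imread("pics/w4.png")
# pad height from two views: pointer-side front corner, pad front edge scene est
cs=cam("scene"); print("pad centre in scene",proj(cs,P), "gauge ribs", [proj(cs,np.r_[org+R(psi)@[-.06,-.078],z]).round(1) for z in(.0415,.033,.025)])
```

```text
[-0.04 -0.06  1.79  0.    1.42  1.58]
pad [ 0.55250702 -0.0082058   0.053     ]
len 0.1100782631458996 111.23398761170077 yaw -3.3754351276276533
deck front [0.50549781 0.03920933 0.012     ]
deck front [ 0.49603055 -0.06816045  0.012     ]
pad pred from port [ 0.55200839 -0.00924842] press half [ 0.552807   -0.00929552] pin [ 0.62188695 -0.01336991]
pad centre in scene [256.3807178  191.45973787] gauge ribs [array([254.7, 206.2]), array([254.7, 209.4]), array([254.8, 212.5])]
```

Emit:
arm_command(
  deltas=[
    [[0.3,-0.35,0,0,0,7],[0.3,-0.35,0,0,0,7],[0.3,-0.35,0,0,0,7],[0.3,-0.35,0,0,0,7],[0.3,-0.35,0,0,0,7],[0.3,-0.35,0,0,0,7],[0.3,-0.35,0,0,0,7],[0.3,-0.35,0,0,0,7],[0.3,-0.35,0,0,0,7],[0.3,-0.35,0,0,0,7],[0.3,-0.35,0,0,0,7],[0.3,-0.2,0,0,0,7]],
  ],
)

```text
t: 11.13
tool_pos: [0.5525, -0.0091, 0.1633]
orientation: [-2.379, -2.052, 0.0]
force: [-1.1, -0.1, 0.3]
opening: 0.0007
gripper_force: 0.0
```

Emit:
arm_command(
  deltas=[
    [[0,0,0,0,0,6],[0,0,-1.5,0,-5.75,0],[0,0,-2,0,-5.75,0],[0,0,-2,0,0,0],[0,0,-2,0,0,0],[0,0,0,0,0,0],[0,0,0,0,0,0],[0,0,0,0,0,0]],
  ],
)

```text
t: 11.8
tool_pos: [0.5531, -0.0092, 0.0901]
orientation: [2.168, 2.065, 0.22]
force: [0.4, 1.0, -0.4]
opening: 0.0005
gripper_force: 0.0
```

Run:
```python
from h import *
s=monitor.read_state(); print(s["tool_pos"],s["q"].round(2),s["force"].round(1)); print(cv2.Rodrigues(s["orientation"])[0].round(3))
```

```text
[ 0.55311942 -0.00918044  0.09014326] [-0.13 -0.09  1.97  0.03  1.06 -0.09] [ 0.4  1.  -0.4]
[[ 0.048  0.978  0.201]
 [ 0.999 -0.049 -0.   ]
 [ 0.01   0.201 -0.98 ]]
```

Emit:
arm_command(
  deltas=[
    [[0,0,-1.5,0,0,0],[0,0,-1.2,0,0,0],[0,0,-0.6,0,0,0],[0,0,-0.5,0,0,0],[0,0,-0.4,0,0,0],[0,0,-0.3,0,0,0],[0,0,0,0,0,0],[0,0,0,0,0,0],[0,0,0,0,0,0]],
  ],
)

```text
t: 12.55
tool_pos: [0.5522, -0.0094, 0.0443]
orientation: [2.169, 2.065, 0.219]
force: [-1.5, 1.1, 5.7]
opening: 0.0007
gripper_force: 2.3
```

Emit:
arm_command(
  deltas=[
    [[0,0,-0.2,0,0,0],[0,0,-0.2,0,0,0],[0,0,-0.1,0,0,0],[0,0,0,0,0,0],[0,0,0,0,0,0],[0,0,0,0,0,0]],
  ],
)

```text
t: 13.05
tool_pos: [0.5528, -0.0094, 0.0398]
orientation: [2.168, 2.064, 0.221]
force: [-0.5, 1.6, 6.2]
opening: 0.0008
gripper_force: 3.1
```

Run:
```python
from h import *
s=monitor.read_state(); print(s["tool_pos"],s["force"].round(1)); 
a=eyes.read_camera("scene"); cv2.imwrite("pics/s5.png",a); b=cv2.imread("pics/s4.png")
f=lambda i:cv2.resize(i[170:230,235:285],(400,480),interpolation=cv2.INTER_CUBIC)
cv2.imwrite("pics/f.png",np.hstack([f(b),f(a)]))
```

```text
[ 0.5527581  -0.00942734  0.03984348] [-0.5  1.6  6.2]
```

View pics/f.png

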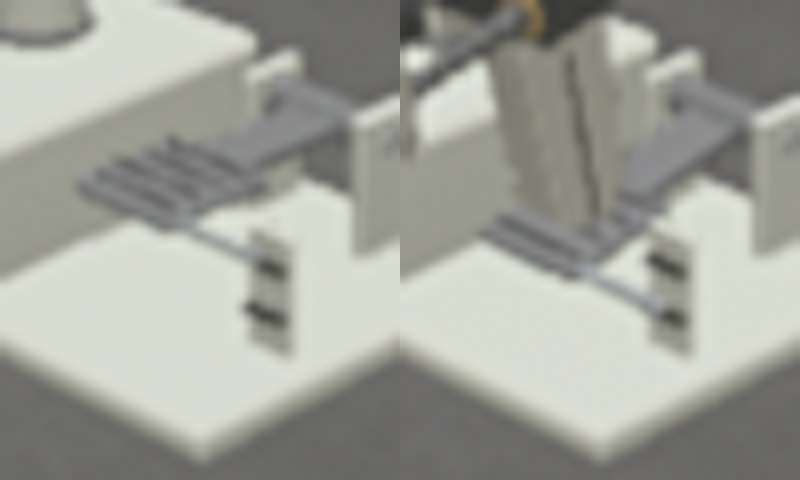

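The pointer tip now shows at crop (672,315), compared with (265,260) at rest. The scene camera looks down with the pointer in front of the gauge, so it appears too low against the ribs. I'll work out the angle by rotating the tip about the pin.

Run:
```python
from h import *
cs=cam("scene"); pin=np.array([.6219,-.0134,.05]); ax=np.array([.0589,.998,0])
a=cv2.imread("pics/s4.png").astype(int);b=cv2.imread("pics/s5.png").astype(int)
q=np.array([.529,-.050,.0505])  # tip at rest (x from pad front row)
for th in(0,.15,.18,.2,.22,.25):
    R=cv2.Rodrigues(-ax*th)[0]; 
    p=pin+R@(q-pin); print(th,p.round(4),proj(cs,p).round(1), ((proj(cs,p)-[235,170])*8).round())
```

```text
0 [ 0.529  -0.05    0.0505] [263.3 201.1] [227. 249.]
0.15 [ 0.5299 -0.0501  0.037 ] [263.6 206.1] [229. 289.]
0.18 [ 0.5304 -0.0501  0.0343] [263.8 207.1] [230. 297.]
0.2 [ 0.5307 -0.0501  0.0325] [263.9 207.7] [231. 302.]
0.22 [ 0.5311 -0.0501  0.0307] [264.  208.3] [232. 306.]
0.25 [ 0.5317 -0.0502  0.0281] [264.2 209.2] [233. 314.]
```

Image and geometry both give about 0.18–0.19 rad, so I'll go about 1 mm further.

Emit:
arm_command(
  deltas=[
    [[0,0,-0.1,0,0,0],[0,0,0,0,0,0],[0,0,0,0,0,0],[0,0,0,0,0,0],[0,0,0,0,0,0],[0,0,0,0,0,0]],
  ],
)

```text
t: 13.6
tool_pos: [0.5529, -0.0094, 0.0389]
orientation: [2.168, 2.064, 0.221]
force: [-0.5, 1.3, 6.8]
opening: 0.0005
gripper_force: 3.4
```

Run:
```python
from h import *
a=eyes.read_camera("scene"); b=cv2.imread("pics/s4.png"); s=monitor.read_state(); print(s["tool_pos"],s["force"].round(1))
f=lambda i:cv2.resize(i[170:230,235:285],(400,480),interpolation=cv2.INTER_CUBIC)
t=lambda i:cv2.resize(i[140:200,215:265],(400,480),interpolation=cv2.INTER_CUBIC)
cv2.imwrite("pics/g.png",np.hstack([f(a),t(a)]))
```

```text
[ 0.55287559 -0.00944603  0.03896887] [-0.4  1.3  6.5]
```

View pics/g.png

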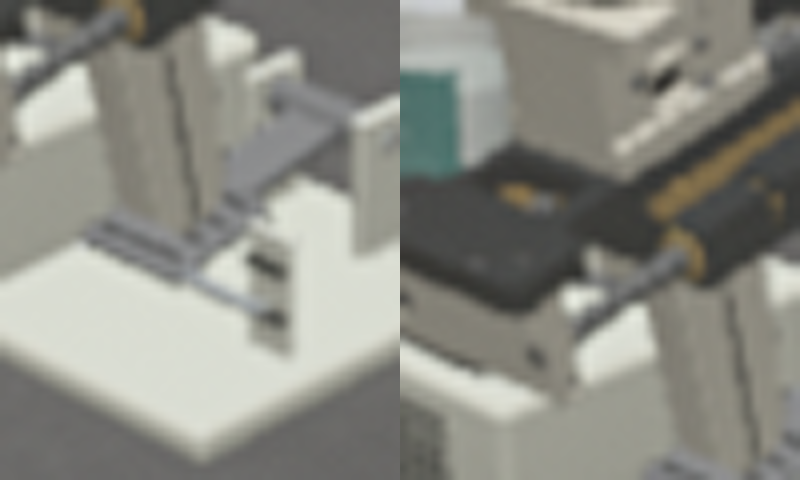

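Pad height is 39.0 mm and the push is 6.5 N, both matching half travel. The pointer looks low in the picture only because it stands about 10 mm in front of the gauge, and with that corrected it is about 32–33 mm high, mid-gap. I'll hand in while holding it.

```bash
python3 -c "
from plant import ticket
print(ticket.close_job())"
```

```text
the job is handed in; nothing more can be done
None
```

I pushed the wide mouthpiece fully home on the port and let go of it, and handed the job in with the lever held at about half travel (pad 39 mm high, 6.5 N). I never pressed the lever fully down or touched the narrow mouthpiece. The pointer's mid-gap position comes from geometry, because it looked near the lower rib in the angled scene view.

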